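# Load a seed vial into the bench vial reader through its push-push lid

### The arm

A 6-joint arm with a two-finger parallel gripper is mounted at the origin on the work surface; the furniture and walls round the work are solid. World frame = base frame: x ahead of the robot, y to its left, z up, the work surface at z = 0. Lengths are in m, angles in rad, forces in N, time in s.
With the tool pointing down it reaches from about 0.35 to 0.85 m from the base axis. Payload 8.1 kg.
Tool frame: the origin (TCP) lies on the centre line of the jaws, within the pads' length; the fingertips stand 8 mm ahead of it and the grasp point (between the pads) lies 11 mm behind it; z points along the fingers, y is the direction in which the jaws open and shut (so a half turn about z gives the same grasp; the last joint's range is limited). The gripper opens to 85 mm and grips with 20 to 120 N. Pads are 22 mm wide; open, the fingers measure 114 mm over their backs; the gripper's body (76 mm by 85 mm) begins 54 mm behind the grasp point. The pads swing forward as they close: fully open they stand 13 mm farther back than shut.
Start: joints at [1.036, 0.13, 1.488, -0, 1.523, -0.085], TCP at [0.261, 0.54, 0.239] pointing down, gripper open.
Joint ranges: [-2.96, 2.96], [-0.89, 2.26], [0.02, 2.5], [-1.34, 4.48], [0, 2.73], [-2.66, 2.66]. Speed limits (rad/s): [2.39, 2.39, 2.79, 3.14, 3.14, 3.14].

### API

Orientations are given as a unit quaternion [w, x, y, z].
In Python, from rig import manip gives the robot as it stands.
- The arm moves only by the shell command python3 -m inch 'ROWS' [OPENING] [FORCE]. ROWS is JSON, a list of rows, each a list of 4 numbers: the shift along the tool's x, y, z in mm, then the turn about the tool's z in degrees. In form: [[dx, dy, dz, yaw], ...]. A call has 1 to 10 rows; each row shifts and turns the commanded pose from where the row before left it, along the tool's axes as they then stand; what a row does not reach is not made up. A row lasts 1/8 s, in which the tool goes at most 62.5 mm and 10.7 degrees, less where a joint would pass 70% of its speed; a pose out of reach is approached as far as the arm can. A call with a gripper value outside its range is refused whole. OPENING is the opening, from 0 (shut) to 1 (fully open), set as the call begins (- or left out, the last holds). The fingers move at their own pace and stop on an object; FORCE is the grip in N (left out, the last holds). Time passes only in rows, so rows that do not move let the fingers close. It gives the time, the measured TCP pose, the force and the opening at its end, in the units of the state.
- manip.get_obs(): the state, without advancing time (a new reading comes with each control period).
- manip.grab_frame(name): name is "scene" or "top" or "wrist"; returns (picture, depth): 420x560x3 uint8, red, green, blue; 420x560 float32, m along the optical axis (not along the pixel's ray), 0 where there is no reading.
- manip.get_calibration(name): a dict with "fx", "fy", "cx", "cy" (pixels), "k1" (the pictures are not rectified: a ray, as slopes to the right and down, at radius r is drawn at 1 + k1 r^2 times it, then the intrinsics apply), "rvec" (rotation vector, rad) and "tvec" (3), from world to camera coordinates, as OpenCV has them; the wrist camera has in their place "T_tool_cam" (4x4, takes a point from camera to tool coordinates, whose origin is the TCP and whose axes are the flange's). Camera axes: x right, y down, z forward; pixel columns grow to the right and rows downward; lengths in m; the calibration is good to about 2 mm. A picture is of the moment at which its call begins: read the wrist's pose just before it. get_calibration takes no time and is no camera call.
- manip.sign_off(): hands the job in, once; it reports no verdict.
The state is a dict: "clock": time; "joints": joint angles; "dq": joint speeds; "effort": joint torques, N m; "ee_pos": TCP position; "orientation": TCP orientation; "ft_force": force on the tool from outside, world axes, zero at the start; "wrist_torque": the same for the moment, N m; "width": finger opening in m.
Only numpy, scipy, OpenCV 4.12 (cv2) and the standard library are available. Lean on these libraries where they do the work, as an engineer would, in place of code of your own. Each camera call takes 0.05 s, during which the arm holds its last target.

### The job

Load the vial reader: push its lid down to release the push-push latch and let the lid spring right open, then stand the lone seed vial (the one on the open bench near the glue stick, not one of the three at the back) upright in the well, fully down. Then swing the lid shut and push it down again so that it latches and stays down by itself. Treat the lid gently: press only until you feel the latch's stop and never lean on it with more than 30 N; leave the glue stick and the other vials where they are.

Things in the scene. Friction and masses are not known exactly. Their poses are not given: they have to be found in the camera images.
- reader: bench vial reader, fixed to the table: white case 200 mm long (x), 136 mm wide (y); low sloping panel with display and keys (under 48 mm high) on its -x side, a grey hood-like lid on its +x side. Origin: centre of its underside; x points from panel to hinge, z up; turned at most 0.3 rad. Under the lid a grey deck (99 x 104 mm, 62 mm above the table) with one round well
- lid (a joint): lid angle about its hinge, rad: 0 = latched shut (to 0.015), grows as the front rises, 1.7 = fully open (just past upright, its stop), negative while pressed below latched height. A spring always drives it open, a damper slows it (about 3 s). Push-push latch: pressed down to the stop and let go, a latched lid comes free and an open one stays latched at 0. Pressing a latched lid again frees it again
- press_pad (a point): on the lid, moves with it: centre of the ribbed black finger pad (46 mm across, 20 mm deep) on the lid's flat top, over the latch. In the lid's frame (origin hinge_axis; axes as the reader's when latched) at (-110, 0, 36) mm, so 98 mm above the table when latched. z = the top's outward normal. Lid: rigid hood 118 mm wide, hollow below, its top 35 mm outside the hinge axis, skirts 38 mm deep
- lid_front (a point): on the lid: middle of the top's front edge, (-125, 0, 35) mm in the lid's frame, near the latch. Pressing at press_pad takes 4 to 7 N on the way down. The latch trips in the last 1 mm above a rigid stop, 7 to 16 mm below latched height; how deep differs from unit to unit and cannot be seen: press until the force climbs steeply (to 10 to 14 N), then let go. Pushing on past the stop soon exceeds 30 N
- hinge_axis (a point): fixed: middle of the lid's hinge axis, at (85, 0, 62) mm in the reader's frame; the axis runs along the reader's y. The open lid stands about upright here, its top face towards the reader's +x (away from the robot), its front edge about 185 mm above the table; behind it there is room for fingers down to 110 mm above the table
- well_mouth (a point): centre of the well's mouth in the deck, 62 mm above the table, 62.5 mm in front of the hinge axis. The well is round and upright, 26.5 mm in diameter with a 2 mm chamfer, 40 mm deep
- well_floor (a point): centre of the well's floor, 22 mm above the table; a seated vial's underside rests here and its cap stands 20 mm out of the deck, clear of the shut lid
- seed_vial: the vial to load: a clear glass screw-cap vial with seeds, 23.6 mm in diameter, 60 mm tall with its cap, about 22 g; stands upright and alone on the bench to the right of the reader. Origin: centre of its underside, z up
- glue_stick: bystander: a glue stick standing upright, 23 mm in diameter, 84 mm tall, origin at its underside; it and the seed vial may change places
- vial_a: bystander: vial of 23 mm diameter, 54 mm tall, one of three standing together at the back of the bench; origin at its underside
- vial_b: bystander: vial of 23 mm diameter, 60 mm tall, one of the three at the back; origin at its underside
- vial_c: bystander: vial of 23 mm diameter, 60 mm tall, one of the three at the back; origin at its underside
There are look-alikes about, which are no part of the job. Leave any yellow look-alike of the seed_vial alone.

How it is judged:
On the way, in this order (a step that is already met when the one before it is completed fails the run):
1. the latch is released and the lid has sprung right open (value of joint lid above 1.5 rad), for 0.2 s.
2. the seed vial stands upright on the floor of the well and is let go, with the lid open (horizontal distance between seed_vial and well_floor below 0.004 m and z of seed_vial in the frame of well_floor between -0.004 and 0.004 m and angle between seed_vial's own z axis and vertical below 0.12 rad and contact force between the fingers and seed_vial below 0.2 N and value of joint lid above 1 rad), for 0.2 s.
3. the lid is shut and stays latched with nothing touching it (value of joint lid between -0.03 and 0.03 rad and contact force between each of the fingers, the arm and lid below 0.2 N), for 0.5 s.
At the end, for the whole second after the job is handed in: The seed vial stands upright (within 0.12 rad) on the floor of the well (within 4 mm in height and sideways), at rest and let go, and the lid is latched: its angle within 0.03 rad of 0 with the robot off it (all of step 3 and horizontal distance between seed_vial and well_floor below 0.004 m and z of seed_vial in the frame of well_floor between -0.004 and 0.004 m and angle between seed_vial's own z axis and vertical below 0.12 rad and linear speed of seed_vial below 0.02 m/s); the robot touches nothing.
It fails at once if the robot pushes on the lid with more than 30 N (contact force between any of the fingers, the arm and lid above 30 N).
It fails at once if the glue stick or another vial is moved by more than 2 cm (distance of any of glue_stick, vial_a, vial_b, vial_c from where it was at the start of the episode above 0.02 m).
It also fails if it takes over 72 s, if anything falls off the work surface, if the arm or the gripper's body presses on something with over 40 N, if the wrist force passes 120 N, or if a joint passes its speed limit or range.

## Working session

There is one attempt and no reset: what is moved stays moved. The work goes in short steps, Python scripts to look and compute and a shell command to move; the robot and the scene stay as the last step left them, time stands still between calls to the robot, and variables do not carry over. Pictures are saved under pics/ and viewed, and the job is handed in when it is done.

```bash
ls; mkdir -p pics
python3 - <<'E'
from rig import manip
import cv2,json
o=manip.get_obs();print(o)
for n in("scene","top","wrist"):
    p,d=manip.grab_frame(n);cv2.imwrite(f"pics/{n}0.png",p[:,:,::-1]);import numpy as np;np.savez(f"pics/{n}0.npz",p=p,d=d)
    print(n,manip.get_calibration(n))
E
```

```text
pics
{'clock': 0.0, 'joints': array([ 1.03559495e+00,  1.31175262e-01,  1.48928739e+00,  1.54154576e-05,
        1.52301421e+00, -8.53939400e-02]), 'dq': array([-0.00077526,  0.00043126,  0.0001483 ,  0.00065756,  0.00064626,
        0.00049821]), 'effort': array([ 1.11331745e-03, -5.69424355e+01, -5.00540400e+01,  1.75738428e-04,
        1.53817510e-02, -2.34858597e-06]), 'ee_pos': array([0.26056854, 0.5398627 , 0.23823155]), 'orientation': array([-2.94994912e-04,  2.23012774e-01,  9.74815067e-01, -8.94760936e-04]), 'ft_force': array([ 0.24119492,  0.08974545, -0.32455956]), 'wrist_torque': array([-0.01516051, -0.07901921, -0.02041255]), 'width': 0.08577649335059193}
scene {'fx': 455.6941866995156, 'fy': 455.6941866995156, 'cx': 282.03135424760904, 'cy': 208.8944345472534, 'k1': 0.04429150313842367, 'rvec': array([ 1.98769676, -0.81227904,  0.43375703]), 'tvec': array([-0.48821141,  0.23189288,  0.61198305])}
top {'fx': 379.1481077623457, 'fy': 379.1481077623457, 'cx': 283.67608945163227, 'cy': 206.42772515149363, 'k1': -0.039797160908235873, 'rvec': array([ 2.14525455, -2.13698627,  0.16829395]), 'tvec': array([-0.10872508,  0.58903613,  0.84320186])}
wrist {'fx': 346.8425456723877, 'fy': 346.8425456723877, 'cx': 276.4823382212023, 'cy': 211.29131006231503, 'k1': 0.01761668488525039, 'T_tool_cam': array([[ 2.50055481e-04, -9.45323396e-01, -3.26134350e-01,
         8.53509353e-02],
       [ 9.99999964e-01,  2.69323205e-04, -1.39269447e-05,
        -1.22879786e-03],
       [ 1.01001015e-04, -3.26134334e-01,  9.45323429e-01,
        -1.35224277e-01],
       [ 0.00000000e+00,  0.00000000e+00,  0.00000000e+00,
         1.00000000e+00]])}
```

View pics/scene0.png

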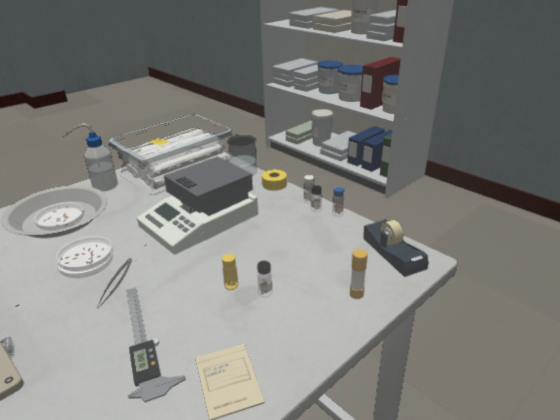

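View pics/top0.png

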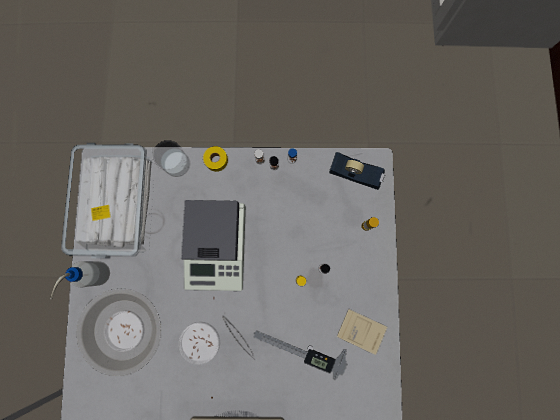

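View pics/wrist0.png

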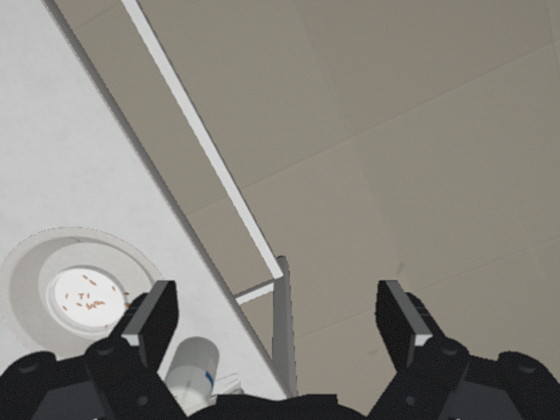

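```bash
cat > h.py <<'E'
import numpy as np,cv2
from rig import manip
from scipy.spatial.transform import Rotation as R
def unp(c,u,v):
    K=np.array([[c['fx'],0,c['cx']],[0,c['fy'],c['cy']],[0,0,1]])
    p=np.stack([np.ravel(u),np.ravel(v)],-1).astype(float)[:,None]
    return cv2.undistortPoints(p,K,np.array([c['k1'],0,0,0]))[:,0]
def pose(n,o=None):
    c=manip.get_calibration(n)
    if n=='wrist':
        q=o['orientation'];T=np.eye(4);T[:3,:3]=R.from_quat([q[1],q[2],q[3],q[0]]).as_matrix();T[:3,3]=o['ee_pos']
        T=T@c['T_tool_cam'];return c,T[:3,:3],T[:3,3]
    Rm=cv2.Rodrigues(c['rvec'])[0];return c,Rm.T,-Rm.T@c['tvec']
def cloud(n,d,o=None):
    c,Rw,t=pose(n,o);v,u=np.mgrid[:420,:560]
    s=unp(c,u,v);P=np.c_[s,np.ones(len(s))]*d.reshape(-1,1)
    return (P@Rw.T+t).reshape(420,560,3)
def plane(n,u,v,z,o=None):
    c,Rw,t=pose(n,o);s=unp(c,u,v);r=np.c_[s,np.ones(len(s))]@Rw.T
    return t+r*((z-t[2])/r[:,2])[:,None]
def proj(n,X,o=None):
    c,Rw,t=pose(n,o);p=(np.atleast_2d(X)-t)@Rw
    s=p[:,:2]/p[:,2:];s=s*(1+c['k1']*(s**2).sum(1,keepdims=True));return s*[c['fx'],c['fy']]+[c['cx'],c['cy']]
E
cat > m1.py <<'E'
from h import *
for n,pts in dict(scene=[(230,260),(264,267),(360,257),(358,285),(309,182),(316,190),(338,192),(205,180),(245,290),(264,285)],top=[(301,281),(325,268),(373,223),(259,154),(274,161),(292,154),(208,252),(210,225),(310,275)]).items():
    d=np.load(f'pics/{n}0.npz')['d'];C=cloud(n,d)
    for u,v in pts: print(n,u,v,np.round(C[v,u],3))
d=np.load('pics/top0.npz');C=cloud('top',d['d']);p=d['p'].astype(int)
# dark lid
m=((C[...,2]>.08)&(C[...,2]<.11)&(C[...,0]<.8)).astype(np.uint8);m[:190]=0;m[265:]=0;m[:,:170]=0;m[:,250:]=0
P=C[m>0];print(len(P),np.median(P[:,2]));r=cv2.minAreaRect((P[:,:2]*1000).astype(np.float32));print(r, cv2.boxPoints(r))
E
python3 m1.py
python3 - <<'E'
import cv2
i=cv2.imread('pics/top0.png')
a=cv2.resize(i[190:300,170:340],None,fx=4.6,fy=4.6,interpolation=cv2.INTER_CUBIC);cv2.imwrite('pics/topz.png',a)
i=cv2.imread('pics/scene0.png')
a=cv2.resize(i[150:310,130:390],None,fx=3,fy=3,interpolation=cv2.INTER_CUBIC);cv2.imwrite('pics/scz.png',a)
E
```

```text
scene 230 260 [ 0.416 -0.154  0.061]
scene 264 267 [ 0.442 -0.205  0.061]
scene 360 257 [ 0.542 -0.313  0.084]
scene 358 285 [ 0.541 -0.315  0.031]
scene 309 182 [ 0.709 -0.052  0.053]
scene 316 190 [ 0.693 -0.086  0.053]
scene 338 192 [ 0.713 -0.128  0.056]
scene 205 180 [0.51  0.038 0.1  ]
scene 245 290 [ 0.429 -0.17   0.   ]
scene 264 285 [ 0.439 -0.208  0.028]
top 301 281 [ 0.418 -0.146  0.061]
top 325 268 [ 0.447 -0.2    0.062]
top 373 223 [ 0.547 -0.306  0.084]
top 259 154 [ 0.713 -0.048  0.059]
top 274 161 [ 0.697 -0.083  0.054]
top 292 154 [ 0.712 -0.126  0.061]
top 208 252 [0.481 0.057 0.099]
top 210 225 [0.539 0.054 0.101]
top 310 275 [ 0.43  -0.171 -0.001]
3238 0.09771768291259525
((529.8390502929688, 56.98728942871094), (118.61701202392578, 131.5023651123047), 89.19529724121094) [[463.2614     -1.3919373]
 [594.7508     -3.2387924]
 [596.4167    115.366516 ]
 [464.9273    117.21337  ]]
```

View pics/topz.png

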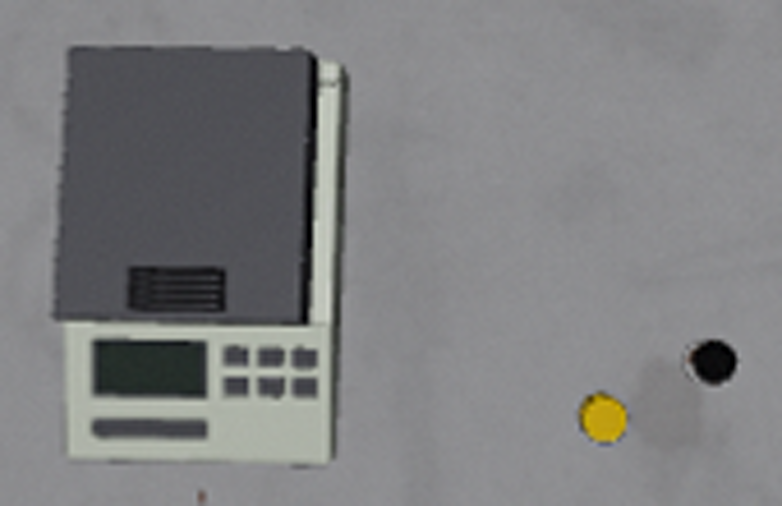

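View pics/scz.png

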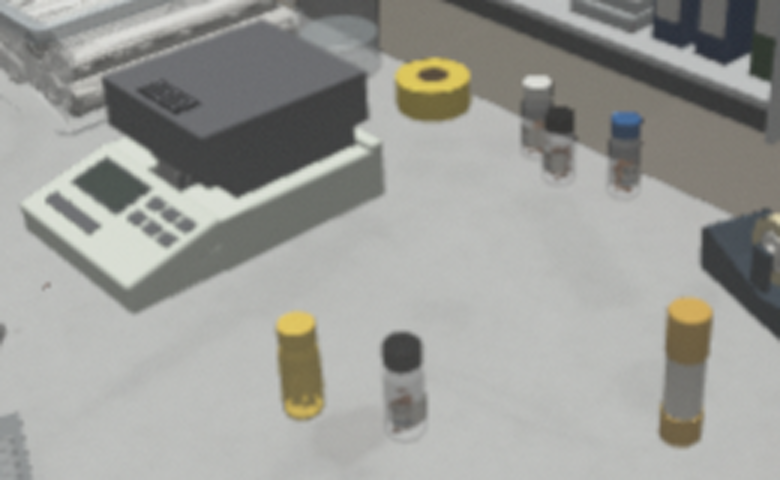

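```bash
cat > m2.py <<'E'
from h import *
d=np.load('pics/top0.npz');p=d['p'].astype(int);C=cloud('top',d['d'])
g=p.max(2)
# press pad : very dark ribs on lid
m=(g<45);mm=np.zeros_like(m);mm[240:265,190:230]=1;m&=mm
v,u=np.nonzero(m);print('pad px',u.min(),u.max(),v.min(),v.max(),len(u))
X=plane('top',[(u.min()+u.max())/2],[(v.min()+v.max())/2],.098);print('pad',X)
r=cv2.minAreaRect((plane('top',u,v,.098)[:,:2]*1000).astype(np.float32));print(r)
# lid edges by depth transition
z=C[...,2];L=(z>.085)&(z<.11)
rows=range(206,256);
def fit(pts,n):
    X=plane('top',pts[:,0],pts[:,1],.097)[:,:2];l=cv2.fitLine(X.astype(np.float32),cv2.DIST_HUBER,0,.01,.01).ravel();print(n,l,np.degrees(np.arctan2(l[1],l[0])))
lf=np.array([[np.nonzero(L[r,170:250])[0].min()+170-.5,r] for r in rows],float);fit(lf,'left')
rt=np.array([[np.nonzero(L[r,170:250])[0].max()+170+.5,r] for r in rows],float);fit(rt,'right')
fr=np.array([[c,np.nonzero(L[190:270,c])[0].max()+190+.5] for c in range(190,232)],float);fit(fr,'front')
bk=np.array([[c,np.nonzero(L[190:270,c])[0].min()+190-.5] for c in range(190,232)],float);fit(bk,'back')
# case edges
for nm,n,msk,box in (('seed','top',(g<60),(258,280,315,335)),('yel','top',(p[...,0]>150)&(p[...,2]<80),(270,292,290,312))):
    a,b,c0,d0=box;v,u=np.nonzero(msk[a:b,c0:d0]);v=v+a;u=u+c0;print(nm,len(u),u.mean(),v.mean(),plane('top',[u.mean()],[v.mean()],.0605), np.ptp(u),np.ptp(v))
s=np.load('pics/scene0.npz')['p'].astype(int);g=s.max(2)
m=g<70;v,u=np.nonzero(m[255:282,250:280]);v=v+255;u=u+250
print('seed scene cap px',u.mean(),v.mean(),len(u),plane('scene',[u.mean()],[v.mean()],.052))
m=g<60
print('panel: display etc')
# white case mask top
w=(C[...,2]>.01)&(p.sum(2)>480);w[:200]=0;w[295:]=0;w[:,:170]=0;w[:,250:]=0
fb=np.array([[c,np.nonzero(w[:,c])[0].max()+.5] for c in range(190,238)],float);
print(C[286,195:240:10])
X=plane('top',fb[:,0],fb[:,1],.03)[:,:2];l=cv2.fitLine(X.astype(np.float32),cv2.DIST_HUBER,0,.01,.01).ravel();print('casefront',l,np.degrees(np.arctan2(l[1],l[0])))
E
python3 m2.py
```

```text
pad px 191 218 248 264 151
pad [[0.47190669 0.06472927 0.098     ]]
((471.9621887207031, 64.45081329345703), (34.44264602661133, 58.16753005981445), 0.3659948408603668)
left [0.9999988  0.00155567 0.53435093 0.11536395] 0.08913325
right [ 0.99973947 -0.02282638  0.522885   -0.00346083] -1.3079686
front [ 0.00599078 -0.99998206  0.46447274  0.05231123] -89.656746
back [0.03205771 0.999486   0.59512675 0.05594603] 88.16291
seed 68 324.79411764705884 268.13235294117646 [[ 0.44683894 -0.19958976  0.0605    ]] 9 8
yel 70 301.01428571428573 280.8285714285714 [[ 0.4185402  -0.14592332  0.0605    ]] 8 9
seed scene cap px 263.5057471264368 267.42528735632186 87 [[ 0.44817697 -0.1972587   0.052     ]]
panel: display etc
[[0.40419356 0.09895699 0.02820085]
 [0.40437847 0.07558193 0.02847374]
 [0.4044804  0.05249097 0.02737311]
 [0.40450497 0.02955936 0.02499097]
 [0.40474906 0.00598092 0.0269847 ]]
casefront [0.01947359 0.9998104  0.397509   0.0576636 ] 88.88417
```

Run:
```python
from h import *
for n in('top','scene'):
    C=cloud(n,np.load(f'pics/{n}0.npz')['d'])
    P=C.reshape(-1,3);P=P[(P[:,0]>.2)&(P[:,0]<.75)&(P[:,1]<.6)&(P[:,1]>-.4)&(P[:,2]>.1)&(P[:,2]<.6)]
    print(n,len(P))
    for a,b in ((.1,.2),(.2,.3),(.3,.4),(.4,.5),(.5,.6)):
        q=P[(P[:,1]>a)&(P[:,1]<b)]
        if len(q): print(a,b,len(q),q.min(0),q.max(0))
```

```text
top 597
0.1 0.2 18 [0.47154699 0.10021573 0.10003586] [0.59001565 0.11121414 0.10220004]
0.2 0.3 2 [0.46800082 0.29024791 0.10084866] [0.47015133 0.29025016 0.10118421]
0.3 0.4 351 [0.38163696 0.30102299 0.10011901] [0.52856577 0.37930232 0.15826937]
scene 647
0.1 0.2 20 [0.46865994 0.10071504 0.10000398] [0.58927415 0.115105   0.10131705]
0.3 0.4 333 [0.37901763 0.32099544 0.10010853] [0.44520092 0.3771696  0.15703824]
```

```bash
python3 -m inch '[[0,0,0,-8.6],[0,0,0,-8.6],[0,0,0,-8.6]]' 0
```

```text
clock: 0.52
ee_pos: [0.2607, 0.5401, 0.2388]
orientation: [-0.0, -0.003, 1.0, -0.0]
ft_force: [0.7, -0.0, 0.1]
width: 0.0319
```

```bash
python3 -m inch '[[-24,-54,0,0],[-24,-54,0,0],[-24,-54,0,0],[-24,-54,0,0],[-24,-54,0,0],[-24,-54,0,0],[-24,-54,0,0],[-24,-54,0,0],[-22,-51,0,0]]'
python3 - <<'E'
from h import *
o=manip.get_obs();print(o['ee_pos'],o['width'],o['ft_force'])
p,d=manip.grab_frame('wrist');cv2.imwrite('pics/w1.png',p[:,:,::-1]);np.savez('pics/w1.npz',p=p,d=d,o=np.array(o,dtype=object))
E
```

```text
clock: 1.65
ee_pos: [0.4755, 0.0555, 0.2392]
orientation: [0.0, -0.0, 1.0, 0.0]
ft_force: [0.4, 0.4, 0.0]
width: -0.0005
[0.47545972 0.05545397 0.23922808] -0.0004648862447766401 [0.36971758 0.39339926 0.02344709]
```

View pics/w1.png

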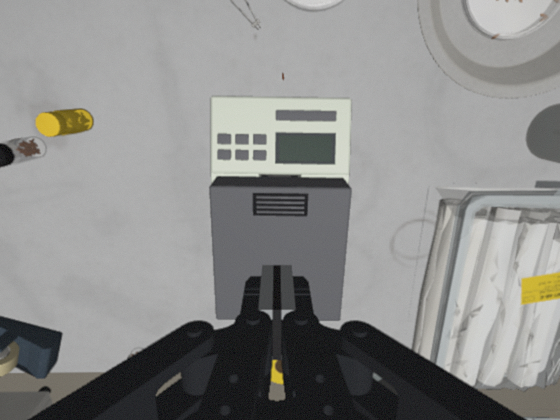

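Run:
```python
from h import *
f=np.load('pics/w1.npz',allow_pickle=True);p=f['p'].astype(int);d=f['d'];o=f['o'].item()
C=cloud('wrist',d,o)
for u,v in((280,240),(280,204),(230,230),(330,230),(280,110),(150,150)): print(u,v,np.round(C[v,u],4))
X=plane('wrist',[253,307.5,253,307.5],[193.5,193.5,216,216],.098,o);print('pad',X.round(4),X.mean(0))
# lid side edges and front edge at z .097
g=p.max(2)
z=C[...,2];L=(z>.09)&(z<.105)
def fit(pts,n,zz=.097):
    X=plane('wrist',pts[:,0],pts[:,1],zz,o)[:,:2];l=cv2.fitLine(X.astype(np.float32),cv2.DIST_HUBER,0,.01,.01).ravel();print(n,l,np.degrees(np.arctan2(l[1],l[0])))
rows=range(195,300)
fit(np.array([[np.nonzero(L[r,180:380])[0].min()+179.5,r] for r in rows],float),'yminus?')
fit(np.array([[np.nonzero(L[r,180:380])[0].max()+180.5,r] for r in rows],float),'yplus')
fit(np.array([[c,np.nonzero(L[150:260,c])[0].min()+149.5] for c in range(216,346)],float),'front')
w=(p.sum(2)>560)&(z>.01)
fit(np.array([[c,np.nonzero(w[80:170,c])[0].min()+79.5] for c in range(216,346)],float),'casefront',.028)
```

```text
280 240 [0.5114 0.0579 0.0981]
280 204 [0.4781 0.0578 0.0996]
230 230 [0.5019 0.015  0.0985]
330 230 [0.5017 0.1007 0.0989]
280 110 [0.4064 0.0582 0.0313]
150 150 [ 0.4491 -0.0803  0.0017]
pad [[0.4695 0.0354 0.098 ]
 [0.4695 0.0806 0.098 ]
 [0.4893 0.035  0.098 ]
 [0.4893 0.0811 0.098 ]] [0.47939395 0.05802506 0.098     ]
yminus? [ 0.99992263 -0.01244001  0.51946944 -0.00171868] -0.7127781
yplus [ 0.99986494 -0.01643602  0.5194026   0.1159403 ] -0.9417571
front [0.01531322 0.99988276 0.46181783 0.05818711] 89.12258
casefront [0.01166408 0.999932   0.39564076 0.05067547] 89.33168
```

```bash
python3 -m inch '[[-3.5,2.5,45,0],[0,0,45,0],[0,0,30,0],[0,0,6,0]]'; python3 -m inch '[[0,0,3,0],[0,0,2,0]]';python3 -m inch '[[0,0,2,0]]'
```

```text
clock: 2.2
ee_pos: [0.4765, 0.0599, 0.1107]
orientation: [-0.003, -0.0, 1.0, -0.0]
ft_force: [0.7, -0.9, 0.0]
width: 0.0001
clock: 2.45
ee_pos: [0.4798, 0.06, 0.1098]
orientation: [0.001, -0.0, 1.0, 0.0]
ft_force: [-0.1, -0.2, -0.1]
width: -0.0002
clock: 2.58
ee_pos: [0.4795, 0.06, 0.1075]
orientation: [0.001, -0.0, 1.0, 0.0]
ft_force: [0.1, 0.1, -0.3]
width: 0.0
```

```bash
for i in 1 2; do python3 -m inch '[[0,0,1.5,0]]'|grep -E 'ee|ft'; done;  for i in 1; do python3 -m inch '[[0,0,1.5,0]]'|grep -E 'ee|ft'; done
```

```text
ee_pos: [0.4791, 0.06, 0.1055]
ft_force: [-2.0, 0.3, 4.5]
ee_pos: [0.4786, 0.06, 0.1037]
ft_force: [-3.9, 0.1, 4.1]
ee_pos: [0.4784, 0.06, 0.1019]
ft_force: [-4.1, 0.4, 5.5]
```

```bash
for i in 1 2 3; do python3 -m inch '[[0.4,0,1,0]]'|grep -E 'ee|ft'; done
```

```text
ee_pos: [0.4781, 0.06, 0.1007]
ft_force: [-4.1, -0.5, 4.2]
ee_pos: [0.4778, 0.06, 0.0998]
ft_force: [-2.6, -0.2, 3.7]
ee_pos: [0.4775, 0.06, 0.0988]
ft_force: [-3.0, 0.9, 4.2]
```

```bash
python3 -m inch '[[0.4,0,0.8,0]]'|grep -E 'ee|ft'
```

```text
ee_pos: [0.4773, 0.06, 0.0981]
ft_force: [-1.0, 0.3, 3.4]
```

```bash
python3 -m inch '[[0.4,0,0.8,0]]'|grep -E 'ee|ft'
```

```text
ee_pos: [0.477, 0.06, 0.0974]
ft_force: [-0.3, 0.2, 3.8]
```

```bash
python3 -m inch '[[0.4,0,0.7,0]]'|grep -E 'ee|ft'
```

```text
ee_pos: [0.4768, 0.06, 0.0968]
ft_force: [1.8, 1.1, 3.8]
```

Steady, no stop yet. Continue in small steps without the sideways part.

```bash
python3 -m inch '[[0.2,0,0.7,0]]'|grep -E 'ee|ft'
```

```text
ee_pos: [0.4766, 0.06, 0.0961]
ft_force: [2.1, 1.8, 3.0]
```

```bash
python3 -m inch '[[0.2,0,0.7,0]]'|grep -E 'ee|ft'
```

```text
ee_pos: [0.4764, 0.06, 0.0954]
ft_force: [2.0, 1.0, 3.8]
```

```bash
python3 -m inch '[[0.2,0,0.7,0]]'|grep -E 'ee|ft'
```

```text
ee_pos: [0.4764, 0.06, 0.0952]
ft_force: [1.1, -0.3, 10.1]
```

```bash
python3 -m inch '[[0.2,0,0.7,0]]'|grep -E 'ee|ft'
```

```text
ee_pos: [0.4765, 0.06, 0.095]
ft_force: [-1.2, 0.8, 14.7]
```

Stop felt (14.7 N at TCP z 0.095). Let go, up and towards the robot.

```bash
python3 -m inch '[[0,0,-8,0],[4,0,-30,0],[20,0,-45,0],[40,0,-40,0],[45,0,-30,0]]'
python3 - <<'E'
from h import *
p,d=manip.grab_frame('scene');cv2.imwrite('pics/s2.png',p[:,:,::-1])
E
```

```text
clock: 4.82
ee_pos: [0.3651, 0.0597, 0.248]
orientation: [-0.0, -0.0, 1.0, -0.0]
ft_force: [0.5, -0.0, 0.2]
width: -0.0001
```

View pics/s2.png

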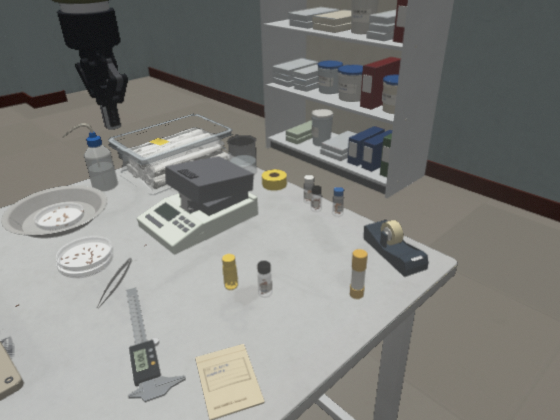

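```bash
python3 -m inch '[[-16,-52,10,0],[-16,-52,10,0],[-16,-52,10,0],[-16,-52,10,0],[-16,-51,10,0],[0,0,0,0]]' 0.55 20
python3 - <<'E'
from h import *
o=manip.get_obs();print(o['ee_pos'],o['width'],o['ft_force'])
p,d=manip.grab_frame('wrist');cv2.imwrite('pics/w3.png',p[:,:,::-1]);np.savez('pics/w3.npz',p=p,d=d,o=np.array(o,dtype=object))
E
```

```text
clock: 5.62
ee_pos: [0.4453, -0.2014, 0.1942]
orientation: [-0.002, 0.002, 1.0, 0.001]
ft_force: [-0.3, 0.4, -0.0]
width: 0.0472
[ 0.44530269 -0.20144327  0.1941883 ] 0.047157496203410434 [-0.26060737  0.41914064 -0.03874769]
```

View pics/w3.png

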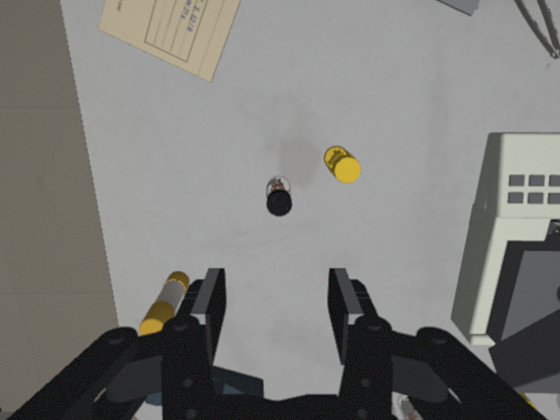

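Run:
```python
from h import *
f=np.load('pics/w3.npz',allow_pickle=True);p=f['p'].astype(int);o=f['o'].item()
C=cloud('wrist',f['d'],o)
m=(p.max(2)<55);m[:180]=0;m[220:]=0;m[:,:260]=0;m[:,300:]=0
top=m&(C[...,2]>.052);v,u=np.nonzero(m);print(u.min(),u.max(),v.min(),v.max())
print(C[203,279]);(c,r)=cv2.minEnclosingCircle(np.c_[u,v].astype(np.float32));print(c,r)
v,u=np.nonzero(top);P=C[top];P=P[P[:,2]>.056];print('top pts',P.mean(0),P.min(0),P.max(0))
print(plane('wrist',[279],[203+1],.060,o))
v,u=np.nonzero(m);X=plane('wrist',u,v,.0605,o);print(X.min(0),X.max(0))
```

```text
267 290 189 215
[ 0.44449976 -0.1997543   0.0606787 ]
(279.0, 202.0576934814453) 13.096026420593262
top pts [ 0.44406187 -0.19997546  0.06168363] [ 0.36016929 -0.20955155  0.05605535] [ 0.45514474 -0.19075802  0.32979879]
[[ 0.44556701 -0.19974951  0.06      ]]
[ 0.43278665 -0.20954385  0.0605    ] [ 0.45490833 -0.19076452  0.0605    ]
```

```bash
python3 -m inch '[[0,1,45,0],[0,0,45,0],[0,0,20,0],[0,0,10,0],[0,0,0,0]]'
```

```text
clock: 6.3
ee_pos: [0.4463, -0.1973, 0.0768]
orientation: [-0.0, -0.001, 1.0, 0.0]
ft_force: [0.2, 0.4, 0.4]
width: 0.047
```

```bash
python3 -m inch '[[0.6,-2.7,10,0],[0,0,10,0],[0,0,7,0],[0,0,0,0]]'
python3 - <<'E'
from h import *
o=manip.get_obs();print(o['ee_pos'])
p,d=manip.grab_frame('wrist');cv2.imwrite('pics/w4.png',p[:,:,::-1]);np.savez('pics/w4.npz',p=p,d=d,o=np.array(o,dtype=object))
E
```

```text
clock: 6.8
ee_pos: [0.4453, -0.2005, 0.0488]
orientation: [-0.001, -0.0, 1.0, 0.0]
ft_force: [0.2, -0.1, -0.4]
width: 0.0469
[ 0.44529331 -0.20046522  0.04880969]
```

View pics/w4.png

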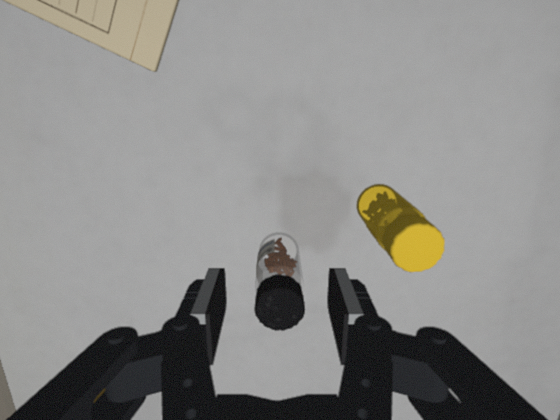

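```bash
python3 -m inch '[[0,0,-1.2,0],[0,0,0,0],[0,0,0,0],[0,0,0,0],[0,0,0,0]]' 0 30
python3 - <<'E'
from h import *
o=manip.get_obs();print(o['ee_pos'],o['width'])
p,d=manip.grab_frame('wrist');cv2.imwrite('pics/w5.png',p[:,:,::-1]);np.savez('pics/w5.npz',p=p,d=d,o=np.array(o,dtype=object))
E
```

```text
clock: 7.48
ee_pos: [0.4464, -0.201, 0.0514]
orientation: [0.0, -0.0, 1.0, -0.0]
ft_force: [-0.1, 1.0, 5.9]
width: 0.0221
[ 0.44636773 -0.20098672  0.05142723] 0.02209457340799535
```

View pics/w5.png

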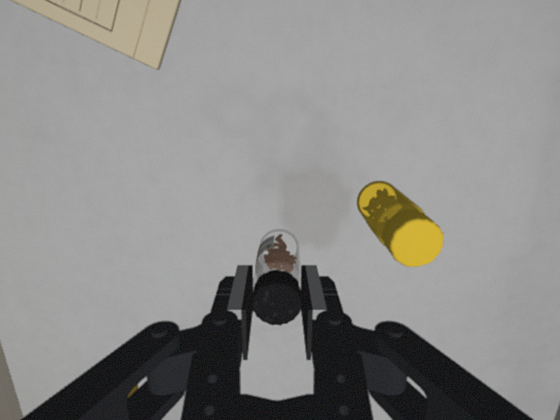

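```bash
python3 -m inch '[[0,0,-10,0],[0,0,-35,0],[0,0,-40,0],[-20,45,-24,0],[-20,48,0,0],[-20,48,0,0],[-20,45,0,0],[0,5,0,0],[0,0,0,0]]'
python3 - <<'E'
from h import *
o=manip.get_obs();print(o['ee_pos'],o['width'],o['ft_force'],o['clock'])
p,d=manip.grab_frame('wrist');cv2.imwrite('pics/w6.png',p[:,:,::-1]);np.savez('pics/w6.npz',p=p,d=d,o=np.array(o,dtype=object))
p,d=manip.grab_frame('scene');cv2.imwrite('pics/s6.png',p[:,:,::-1]);np.savez('pics/s6.npz',p=p,d=d)
E
```

```text
clock: 8.65
ee_pos: [0.5254, -0.0096, 0.1598]
orientation: [-0.0, -0.001, 1.0, -0.0]
ft_force: [0.8, -0.8, -0.8]
width: 0.0222
[ 0.52544239 -0.00960583  0.15981945] 0.022173965652900553 [ 0.80265795 -0.75532802 -0.83594461] 8.65
```

View pics/w6.png

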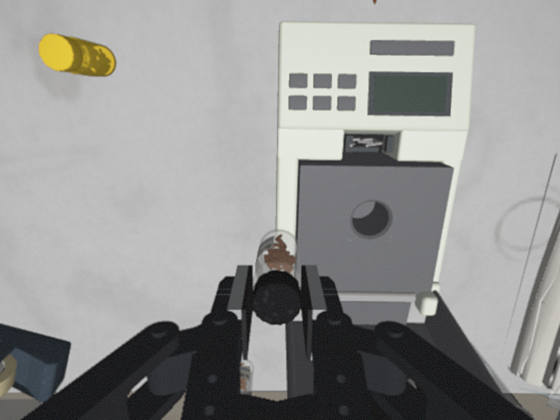

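View pics/s6.png

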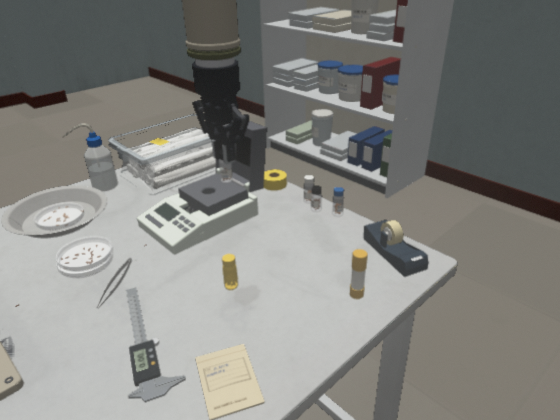

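Run:
```python
from h import *
f=np.load('pics/w6.npz',allow_pickle=True);p=f['p'];o=f['o'].item()
a=np.hstack([cv2.resize(p[185:255,335:405],None,fx=5.5,fy=5.5,interpolation=cv2.INTER_CUBIC),cv2.resize(p[220:330,222:332],(385,385),interpolation=cv2.INTER_CUBIC)]);cv2.imwrite('pics/wz6.png',a[:,:,::-1])
C=cloud('wrist',f['d'],o)
for u,v in((340,219),(400,219),(371,190),(371,250),(278,297),(278,240)):print(u,v,C[v,u].round(4))
# deck plane z and contrast with deck gray
g=cv2.cvtColor(p,cv2.COLOR_RGB2GRAY).astype(int);dk=np.median(g[195:245,320:345]);print('deck',dk)
m=(abs(g-dk)>9);m[:190]=0;m[250:]=0;m[:,:345]=0;m[:,397:]=0
cn,_=cv2.findContours(m.astype(np.uint8),cv2.RETR_EXTERNAL,cv2.CHAIN_APPROX_NONE);c=max(cn,key=cv2.contourArea)[:,0]
X=plane('wrist',c[:,0],c[:,1],.062,o)*1000
print(len(c),cv2.fitEllipse(X[:,:2].astype(np.float32)),cv2.minEnclosingCircle(X[:,:2].astype(np.float32)),c.min(0),c.max(0))
```

```text
340 219 [0.5255 0.0351 0.0627]
400 219 [0.5254 0.0778 0.0626]
371 190 [0.5039 0.0551 0.0632]
371 250 [0.5499 0.0595 0.0623]
278 297 [ 0.5214 -0.0095  0.1687]
278 240 [ 0.5134 -0.0094  0.1275]
deck 120.0
117 ((526.1061401367188, 57.39089584350586), (29.867753982543945, 29.8826847076416), 21.84738540649414) ((526.1089477539062, 57.24959182739258), 15.389948844909668) [350 199] [392 239]
```

View pics/wz6.png

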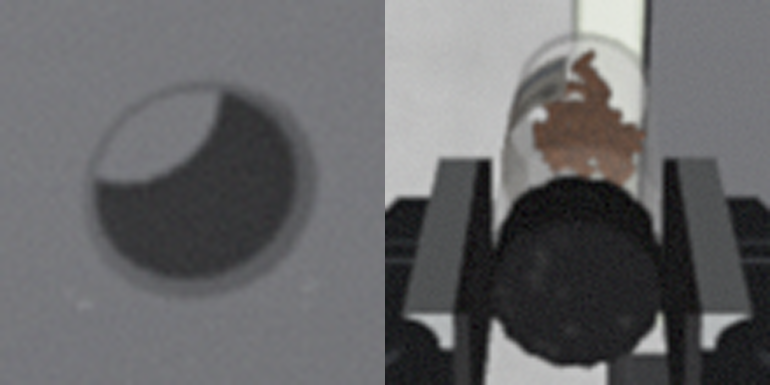

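Run:
```python
from h import *
f=np.load('pics/w6.npz',allow_pickle=True);o=f['o'].item();t=o['ee_pos']
print('cap',plane('wrist',[277.3,253.4,301.1,277.3],[300.6,300.6,300.6,324.3],.1685,o)-t)
print('bot',plane('wrist',[277,277],[230,231],.1085,o)-t, plane('wrist',[256.3,296.9],[247,247],.1085,o)-t)
```

```text
cap [[-0.00213631 -0.00019226  0.00868055]
 [-0.00211518 -0.01030198  0.00868055]
 [-0.00216459  0.00987388  0.00868055]
 [ 0.00976182 -0.00015985  0.00868055]]
bot [[-0.00997669 -0.00029424 -0.05131945]
 [-0.00935149 -0.0002927  -0.05131945]] [[ 0.0008513  -0.01247533 -0.05131945]
 [ 0.00079637  0.01146713 -0.05131945]]
```

```bash
python3 -m inch '[[-0.6,34,0,0],[0,33.2,0,0],[0,0,20,0],[0,0,18,0],[0,0,0,0]]'; python3 -m inch '[[0,0,2,0]]'
```

```text
clock: 9.38
ee_pos: [0.5247, 0.0564, 0.1197]
orientation: [-0.002, 0.001, 1.0, -0.0]
ft_force: [0.0, 0.2, -0.6]
width: 0.0222
clock: 9.5
ee_pos: [0.5267, 0.0567, 0.1203]
orientation: [0.0, 0.0, 1.0, -0.0]
ft_force: [-0.5, 0.1, 0.2]
width: 0.0224
```

```bash
python3 -m inch '[[0.3,0.8,4,0],[0,0,2,0]]';python3 -m inch '[[0,0,3,0],[0,0,3,0]]'
```

```text
clock: 9.75
ee_pos: [0.5263, 0.0582, 0.114]
orientation: [0.0, -0.0, 1.0, 0.0]
ft_force: [-0.2, -0.5, -1.3]
width: 0.0222
clock: 10.0
ee_pos: [0.5263, 0.058, 0.108]
orientation: [0.0, -0.0, 1.0, -0.0]
ft_force: [0.6, -1.7, 1.8]
width: 0.0221
```

Run:
```python
from h import *
o=manip.get_obs();print(o['ee_pos'],o['width'],o['ft_force'],o['clock'])
p,d=manip.grab_frame('wrist');cv2.imwrite('pics/w7.png',cv2.resize(p[150:350,180:380],(600,600),interpolation=cv2.INTER_CUBIC)[:,:,::-1])
```

```text
[0.52630286 0.05798992 0.10797754] 0.02214201593485608 [ 0.58434695 -1.72153504  1.80360957] 10.0
```

View pics/w7.png

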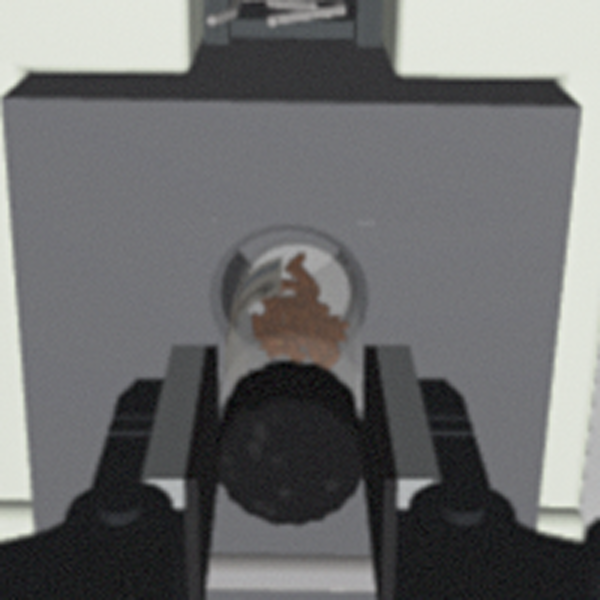

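```bash
python3 -m inch '[[0,-0.7,2,0],[0,0,3,0]]'|grep -E 'ee|ft';python3 -m inch '[[0,0,3,0]]'|grep -E 'ee|ft'
```

```text
ee_pos: [0.526, 0.0577, 0.1027]
ft_force: [0.4, -0.4, -0.1]
ee_pos: [0.5259, 0.0577, 0.0996]
ft_force: [-0.6, -0.5, -0.8]
```

Free in the well. Continue down.

```bash
python3 -m inch '[[0,0,5,0],[0,0,5,0],[0,0,5,0]]'|grep -E 'ee|ft';python3 -m inch '[[0,0,4,0],[0,0,4,0]]'|grep -E 'ee|ft'
```

```text
ee_pos: [0.526, 0.0576, 0.0844]
ft_force: [0.5, -0.7, -0.3]
ee_pos: [0.5261, 0.0576, 0.0766]
ft_force: [0.8, -0.0, -0.6]
```

```bash
python3 -m inch '[[0,0,1.5,0],[0,0,1,0]]'|grep -E 'ee|ft'; python3 -m inch '[[0,0,0.8,0]]'|grep -E 'ee|ft|wid'
```

```text
ee_pos: [0.5261, 0.0576, 0.0744]
ft_force: [0.4, 0.2, 0.5]
ee_pos: [0.5262, 0.0576, 0.0737]
ft_force: [0.4, -0.3, -0.6]
width: 0.0223
```

Within about half a millimetre of the floor; release, then look.

```bash
python3 -m inch '[[0,0,0.5,0],[0,0,0,0]]'|grep -E 'ee|ft|wid'; python3 -m inch '[[0,0,0,0],[0,0,0,0],[0,0,0,0]]' 0.55; python3 -m inch '[[0,0,-20,0],[0,0,-30,0],[0,0,-30,0],[0,0,0,0]]'
python3 - <<'E'
from h import *
o=manip.get_obs();print(o['ee_pos'],o['width'],o['ft_force'],o['clock'])
p,d=manip.grab_frame('wrist');cv2.imwrite('pics/w8.png',p[:,:,::-1]);np.savez('pics/w8.npz',p=p,d=d,o=np.array(o,dtype=object))
E
```

```text
ee_pos: [0.5264, 0.0576, 0.0735]
ft_force: [-1.1, 0.4, 2.7]
width: 0.0221
clock: 12.05
ee_pos: [0.526, 0.0576, 0.073]
orientation: [-0.0, -0.0, 1.0, -0.0]
ft_force: [0.5, -0.2, -0.4]
width: 0.0471
clock: 12.55
ee_pos: [0.5281, 0.0576, 0.1562]
orientation: [0.003, -0.0, 1.0, 0.0]
ft_force: [0.8, 0.8, -0.0]
width: 0.0471
[0.52813988 0.0576188  0.15619082] 0.04708764737936956 [ 0.82955681  0.76781024 -0.03076631] 12.55
```

View pics/w8.png

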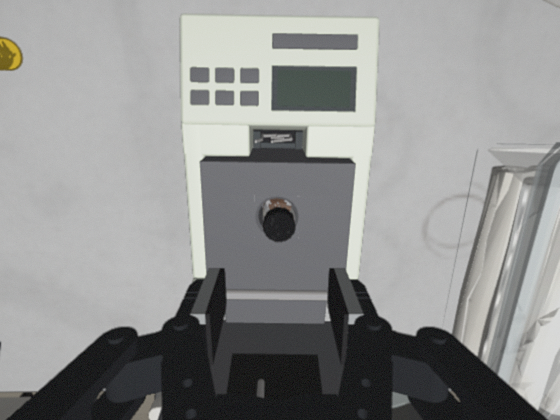

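Run:
```python
from h import *
f=np.load('pics/w8.npz',allow_pickle=True);o=f['o'].item();C=cloud('wrist',f['d'],o)
P=C[212:238,262:296].reshape(-1,3);P=P[(P[:,2]>.078)&(P[:,2]<.1)];print(np.median(P,0),P.min(0),P.max(0),len(P))
# lid top edge from wrist + scene
p,d=manip.grab_frame('scene');cv2.imwrite('pics/s8.png',p[:,:,::-1]);C=cloud('scene',d)
P=C.reshape(-1,3);Q=P[(P[:,0]>.58)&(P[:,0]<.68)&(P[:,1]>-.02)&(P[:,1]<.13)&(P[:,2]>.07)&(P[:,2]<.21)];print(len(Q),Q.min(0),Q.max(0))
for z in(.08,.1,.12,.14,.16,.175,.185):
    q=Q[abs(Q[:,2]-z)<.004]
    if len(q):print(z,len(q),q.min(0).round(3),q.max(0).round(3))
```

```text
[0.52425039 0.05866054 0.08267857] [0.51524112 0.04819136 0.07829328] [0.533015   0.06911449 0.08462161] 737
2629 [ 0.58087614 -0.00635777  0.07002309] [0.63954181 0.11715841 0.18855611]
0.08 175 [ 0.587 -0.005  0.076] [0.625 0.116 0.084]
0.1 187 [ 0.59  -0.005  0.096] [0.627 0.116 0.104]
0.12 175 [ 0.593 -0.005  0.116] [0.631 0.115 0.124]
0.14 194 [ 0.595 -0.006  0.136] [0.632 0.115 0.144]
0.16 111 [ 0.596 -0.006  0.156] [0.636 0.078 0.164]
0.175 89 [ 0.588 -0.006  0.171] [0.638 0.043 0.179]
0.185 412 [ 0.581 -0.006  0.181] [0.64  0.113 0.189]
```

View pics/s8.png

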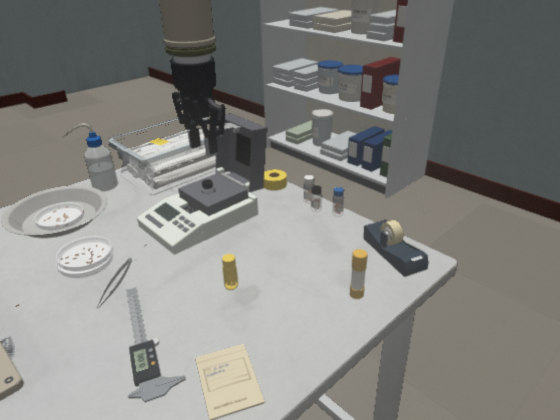

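```bash
python3 - <<'E'
from h import *
C=cloud('top',np.load('pics/top0.npz')['d']).reshape(-1,3)
for a in(.62,.66,.70,.74):
  for b in(-.06,0,.06,.12,.18):
    q=C[(C[:,0]>a)&(C[:,0]<a+.04)&(C[:,1]>b)&(C[:,1]<b+.06)];print(a,b,q[:,2].max().round(3) if len(q) else None,end=' | ')
  print()
c,Rw,t=pose('top');print(t)
# path of contact corner at rho=115 and TCP (tip 8 below, corner 11 behind in -x)
for th in np.arange(1.7,-.05,-.1):
    r=.115;x=.5894-r*np.cos(th)+.035*np.sin(th);z=.062+r*np.sin(th)+.035*np.cos(th);print(round(th,2),'corner',round(x,4),round(z,4),'tcp',round(x+.011,4),round(z+.008,4))
E
python3 -m inch '[[0,0,-35,0],[0,0,-35,0],[-5,0,0,0]]' 0
```

```text
0.62 -0.06 0.005 | 0.62 0 0.005 | 0.62 0.06 0.005 | 0.62 0.12 0.005 | 0.62 0.18 0.099 | 
0.66 -0.06 0.004 | 0.66 0 0.029 | 0.66 0.06 0.03 | 0.66 0.12 0.087 | 0.66 0.18 0.098 | 
0.7 -0.06 0.065 | 0.7 0 0.03 | 0.7 0.06 0.03 | 0.7 0.12 0.09 | 0.7 0.18 0.099 | 
0.74 -0.06 0.004 | 0.74 0 0.026 | 0.74 0.06 0.028 | 0.74 0.12 0.004 | 0.74 0.18 0.002 | 
[ 0.45174322 -0.10548441  0.92443235]
1.7 corner 0.6389 0.1715 tcp 0.6499 0.1795
1.6 corner 0.6277 0.1759 tcp 0.6387 0.1839
1.5 corner 0.6162 0.1792 tcp 0.6272 0.1872
1.4 corner 0.6043 0.1813 tcp 0.6153 0.1893
1.3 corner 0.5924 0.1822 tcp 0.6034 0.1902
1.2 corner 0.5804 0.1819 tcp 0.5914 0.1899
1.1 corner 0.5684 0.1804 tcp 0.5794 0.1884
1.0 corner 0.5567 0.1777 tcp 0.5677 0.1857
0.9 corner 0.5453 0.1738 tcp 0.5563 0.1818
0.8 corner 0.5344 0.1689 tcp 0.5454 0.1769
0.7 corner 0.524 0.1629 tcp 0.535 0.1709
0.6 corner 0.5142 0.1558 tcp 0.5252 0.1638
0.5 corner 0.5053 0.1478 tcp 0.5163 0.1558
0.4 corner 0.4971 0.139 tcp 0.5081 0.147
0.3 corner 0.4899 0.1294 tcp 0.5009 0.1374
0.2 corner 0.4836 0.1191 tcp 0.4946 0.1271
0.1 corner 0.4785 0.1083 tcp 0.4895 0.1163
-0.0 corner 0.4744 0.097 tcp 0.4854 0.105
clock: 13.02
ee_pos: [0.5323, 0.0576, 0.2251]
orientation: [0.002, -0.0, 1.0, 0.0]
ft_force: [0.8, 0.5, -0.6]
width: 0.0001
```

```bash
python3 -m inch '[[-45,0,0,0],[-45,0,0,0],[-45,0,0,0],[0,0,0,0]]'; python3 -m inch '[[0,0,25,0],[0,0,20,0],[0,0,10,0],[0,0,0,0]]'
```

```text
clock: 13.52
ee_pos: [0.6665, 0.0574, 0.2174]
orientation: [-0.003, -0.0, 1.0, -0.0]
ft_force: [0.3, 0.8, -0.6]
width: -0.0003
clock: 14.02
ee_pos: [0.6651, 0.0576, 0.1669]
orientation: [-0.001, -0.0, 1.0, -0.0]
ft_force: [-0.0, -0.4, 0.3]
width: -0.0004
```

```bash
python3 -m inch '[[6,0,-1,0],[4,0,-1,0],[3,0,0,0]]'; python3 -m inch '[[3,0,-1,0],[3,0,-1,0]]'; python3 -m inch '[[3,0,-1,0],[3,0,-1,0]]'
```

```text
clock: 14.4
ee_pos: [0.6532, 0.0577, 0.1712]
orientation: [0.001, -0.0, 1.0, 0.0]
ft_force: [-0.9, 0.3, 1.0]
width: -0.0001
clock: 14.65
ee_pos: [0.6476, 0.0577, 0.1727]
orientation: [0.001, -0.0, 1.0, 0.0]
ft_force: [4.6, 1.3, 0.4]
width: -0.0
clock: 14.9
ee_pos: [0.6415, 0.0577, 0.1748]
orientation: [0.001, -0.0, 1.0, 0.0]
ft_force: [4.8, 1.3, 2.7]
width: 0.0004
```

Contact, ~5 N, as expected; continue at that pace.

```bash
python3 -m inch '[[3.5,0,-0.8,0],[3.5,0,-0.8,0],[3.5,0,-0.8,0],[3.5,0,-0.7,0]]'|grep -E 'ee|ft'; python3 -m inch '[[3.5,0,-0.6,0],[3.5,0,-0.6,0],[3.5,0,-0.4,0],[3.5,0,-0.3,0],[3.5,0,0,0],[3.5,0,0,0]]'|grep -E 'ee|ft'
```

```text
ee_pos: [0.6274, 0.0577, 0.1779]
ft_force: [4.7, 0.8, 4.6]
ee_pos: [0.6061, 0.0576, 0.1795]
ft_force: [4.1, 1.0, 5.3]
```

```bash
python3 -m inch '[[3.7,0,0,0],[3.7,0,0,0],[3.7,0,0.1,0],[3.7,0,0.2,0],[3.7,0,0.2,0],[3.7,0,0.4,0]]'|grep -E 'ee|ft'; python3 -m inch '[[3.5,0,0.8,0],[3.5,0,0.9,0],[3.5,0,0.9,0],[3.5,0,0.9,0],[3.5,0,1,0],[3.5,0,1,0]]'|grep -E 'ee|ft'
```

```text
ee_pos: [0.5835, 0.0578, 0.1783]
ft_force: [3.8, 2.7, 5.4]
ee_pos: [0.5624, 0.0578, 0.1726]
ft_force: [2.2, 3.0, 3.9]
```

```bash
python3 -m inch '[[3.3,0,1.2,0],[3.3,0,1.4,0],[3.3,0,1.6,0],[3.3,0,1.6,0],[3.3,0,1.7,0],[3.3,0,1.8,0]]'|grep -E 'ee|ft'; python3 -m inch '[[3.4,0,1.8,0],[3.4,0,2,0],[3.4,0,2,0],[3.4,0,2.1,0],[3.4,0,2.1,0],[3.4,0,2.1,0]]'|grep -E 'ee|ft'
```

```text
ee_pos: [0.5428, 0.0576, 0.1631]
ft_force: [1.9, 2.7, 4.1]
ee_pos: [0.5225, 0.0574, 0.1512]
ft_force: [3.7, -0.3, 1.7]
```

```bash
python3 -m inch '[[3,0,2.5,0],[3,0,2.5,0],[3,0,2.5,0],[3,0,2.6,0],[3,0,2.6,0],[2.8,0,2.6,0]]'|grep -E 'ee|ft'; python3 -m inch '[[2,0,2.4,0],[2,0,2.4,0],[2,0,2.4,0],[2,0,2.4,0]]'|grep -E 'ee|ft'
```

```text
ee_pos: [0.5047, 0.0576, 0.1358]
ft_force: [3.4, 0.3, 1.9]
ee_pos: [0.4967, 0.0575, 0.1262]
ft_force: [2.9, 0.7, 2.1]
```

```bash
python3 -m inch '[[1.8,0,2.5,0],[1.8,0,2.5,0],[1.8,0,2.5,0],[1.7,0,2.5,0]]'|grep -E 'ee|ft'; python3 -m inch '[[1.5,0,2.5,0],[1.5,0,2.5,0],[1.5,0,2.5,0]]'|grep -E 'ee|ft'
```

```text
ee_pos: [0.4897, 0.0575, 0.1163]
ft_force: [2.3, -0.1, 3.1]
ee_pos: [0.4852, 0.0575, 0.1087]
ft_force: [2.6, -0.3, 2.9]
```

```bash
python3 -m inch '[[1.5,0,2,0],[1.4,0,1.8,0],[1.2,0,1.5,0]]'|grep -E 'ee|ft'; python3 -m inch '[[1,0,1.3,0],[0.8,0,1.2,0]]'|grep -E 'ee|ft'
```

```text
ee_pos: [0.4811, 0.0576, 0.1035]
ft_force: [1.3, -0.1, 3.3]
ee_pos: [0.4794, 0.0576, 0.1011]
ft_force: [2.3, 0.5, 2.8]
```

```bash
python3 -m inch '[[0.6,0,1,0]]'|grep -E 'ee|ft';python3 -m inch '[[0.5,0,1,0]]'|grep -E 'ee|ft'
```

```text
ee_pos: [0.4787, 0.0575, 0.1]
ft_force: [1.2, 0.5, 2.4]
ee_pos: [0.4783, 0.0576, 0.099]
ft_force: [1.8, 0.2, 3.1]
```

```bash
python3 -m inch '[[0.5,0,0.8,0]]'|grep -E 'ee|ft'
```

```text
ee_pos: [0.4778, 0.0576, 0.0982]
ft_force: [1.7, -0.4, 2.3]
```

```bash
python3 -m inch '[[0.4,0,0.8,0]]'|grep -E 'ee|ft'
```

```text
ee_pos: [0.4774, 0.0576, 0.0974]
ft_force: [1.7, -0.3, 3.1]
```

```bash
python3 -m inch '[[0.4,0,0.8,0]]'|grep -E 'ee|ft'
```

```text
ee_pos: [0.4771, 0.0575, 0.0967]
ft_force: [2.2, 0.2, 2.8]
```

```bash
python3 -m inch '[[0.4,0,0.7,0]]'|grep -E 'ee|ft'
```

```text
ee_pos: [0.4767, 0.0575, 0.0961]
ft_force: [3.1, -1.0, 3.2]
```

```bash
python3 -m inch '[[0.2,0,0.6,0]]'|grep -E 'ee|ft'
```

```text
ee_pos: [0.4765, 0.0575, 0.0954]
ft_force: [2.0, 0.0, 2.9]
```

```bash
python3 -m inch '[[0,0,0.6,0]]'|grep -E 'ee|ft'
```

```text
ee_pos: [0.4765, 0.0576, 0.0951]
ft_force: [-0.9, 0.2, 8.6]
```

```bash
python3 -m inch '[[0,0,0.5,0]]'|grep -E 'ee|ft'
```

```text
ee_pos: [0.4766, 0.0575, 0.0951]
ft_force: [-3.4, 0.0, 13.3]
```

Stop reached (13.3 N) at the same depth as the first press. Let go and check.

```bash
python3 -m inch '[[0,0,-4,0],[0,0,-10,0],[0,0,-20,0],[0,0,-40,0],[20,0,-40,0],[30,0,-20,0],[0,0,0,0],[0,0,0,0],[0,0,0,0],[0,0,0,0]]'
python3 - <<'E'
from h import *
p,d=manip.grab_frame('scene');cv2.imwrite('pics/s9.png',p[:,:,::-1]);C=cloud('scene',d);print(C[180,205],C[172,190])
o=manip.get_obs();p,d=manip.grab_frame('wrist');cv2.imwrite('pics/w9.png',p[:,:,::-1]);C=cloud('wrist',d,o)
L=(C[...,2]>.085)&(C[...,2]<.12)&(C[...,0]>.45)&(C[...,0]<.58);P=C[L];print(len(P));A=np.c_[P[:,0],np.ones(len(P))];print(np.linalg.lstsq(A,P[:,2],rcond=None)[0],np.median(P,0))
E
```

```text
clock: 24.28
ee_pos: [0.4262, 0.0575, 0.2273]
orientation: [-0.001, -0.0, 1.0, -0.0]
ft_force: [-0.8, 0.5, 0.3]
width: 0.0001
[0.50860762 0.03627435 0.10050776] [0.50854459 0.08708285 0.09994093]
10711
[-0.00082346  0.09694614] [0.48307398 0.09345241 0.09797771]
```

View pics/s9.png

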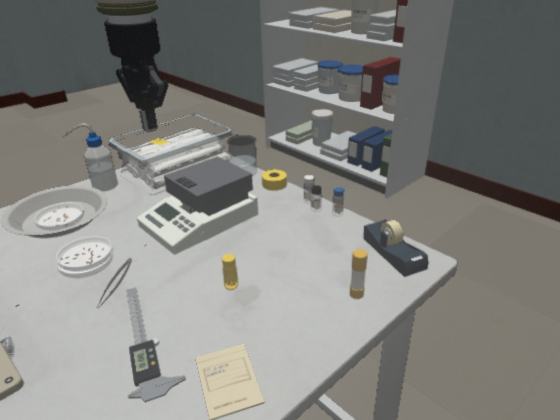

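View pics/w9.png

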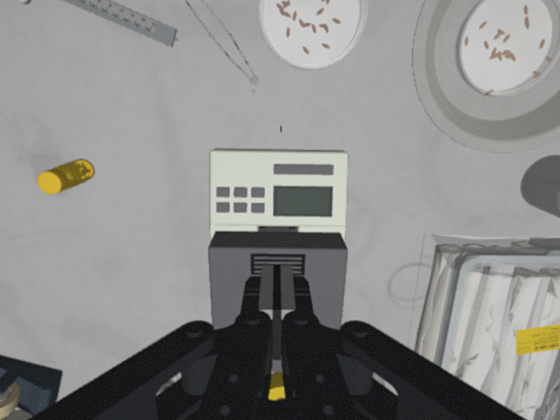

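The lid is flat (slope ≈0, top at 0.098 m). I'll wait a second to confirm that it stays down, then hand in.

```bash
python3 -m inch '[[0,0,0,0],[0,0,0,0],[0,0,0,0],[0,0,0,0],[0,0,0,0],[0,0,0,0],[0,0,0,0],[0,0,0,0]]'
python3 - <<'E'
from h import *
o=manip.get_obs();p,d=manip.grab_frame('wrist');C=cloud('wrist',d,o)
L=(C[...,2]>.085)&(C[...,2]<.14)&(C[...,0]>.45)&(C[...,0]<.58);P=C[L];A=np.c_[P[:,0],np.ones(len(P))];s=np.linalg.lstsq(A,P[:,2],rcond=None)[0];print(len(P),s,np.median(P,0))
if abs(s[0])<.03 and abs(np.median(P[:,2])-.098)<.003: print(manip.sign_off())
E
```

```text
clock: 25.38
ee_pos: [0.4264, 0.0575, 0.2283]
orientation: [0.0, -0.0, 1.0, -0.0]
ft_force: [0.4, -0.2, 1.0]
width: -0.0003
10768 [-0.00030853  0.09674006] [0.48337187 0.09297903 0.09799506]
the job is handed in; nothing more can be done
None
```

The seed vial is in the reader's well, the lid is latched shut, and I handed the job in at about 25 s. No verdict is reported.

- **Opening:** I pressed the lid at its pad until the force climbed at the stop, which was 14.7 N about 10.5 mm down. I let go and the lid sprang fully open.
- **Loading:** I gripped the black-capped seed vial by its cap and lowered it to the well floor, then let it go. Its cap top then measured 82.7 mm above the table (82 mm expected), and its position was within about 2 mm of the well centre.
- **Closing:** I swung the lid shut from behind with about 3 to 7 N, then pressed to the same stop depth at 13.3 N and let go.

**Last checks:**
- Two looks about 1 s apart showed the lid flat, with slope about 0 and its top at 98 mm. The gripper was well clear with no force on it.
- In the last scene picture, the glue stick, the yellow look-alike and the three vials at the back showed no visible movement. I judged that by eye and did not re-measure it.
- I couldn't see the vial once the lid was shut, so its position rests on the check made just before closing.
- No check failed or disagreed.

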